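Lock the T-foot stop post into the board fixture

ROBOT

A 7-joint arm with a two-finger parallel gripper is mounted at the origin on a cart in front of the work surface, level with it; the furniture and walls round the work are solid. World frame = base frame: x ahead of the robot, y to its left, z up, the work surface at z = 0. Lengths are in m, angles in rad, forces in N, time in s.
With the tool pointing down it reaches from about 0.4 to 0.85 m from the base axis. Payload 4.5 kg.
Tool frame: the origin (TCP) lies where the fingers leave the gripper's body, on its centre line; the fingertips stand 64 mm ahead of it and the grasp point (between the pads) lies 45 mm ahead of it; z points along the fingers, y is the line along which they close (so a half turn about z gives the same grasp; the last joint's range is limited). The gripper opens to 88 mm and grips with 3 to 60 N. Pads are 18 mm wide; open, the fingers measure 123 mm over their backs; the gripper's body (75 mm by 187 mm) begins 45 mm behind the grasp point.
Start: joints at [-1.212, 0.689, -0.195, 1.565, 0.157, 0.902, -0.215], TCP at [0.199, 0.592, 0.303] pointing down, gripper open.
Joint ranges: [-3.01, 3.01], [-0.46, 2.08], [-1.47, 1.51], [0.13, 2.56], [-1, 4.14], [0.04, 2.09], [-2.66, 2.66]. Speed limits (rad/s): [2.57, 2.57, 3.14, 3.14, 3.14, 3.14, 3.14].

INTERFACE

Orientations are given as a unit quaternion [x, y, z, w].
In Python, from plant import r gives the robot as it stands.
- The arm moves only by the tool play_rows, never from a script. Its arguments are lists of equal length, an entry for each row: "translation": the shift along the tool's x, y, z in m, a list of three; "delta_rot": the turn, a rotation vector about the tool's x, y, z in degrees, a list of three; "grip": the opening, from -1 (shut) to 1 (fully open). In form: {"translation": [[x, y, z], ...], "delta_rot": [[rx, ry, rz], ...], "grip": [grip, ...]}. A call has 1 to 20 rows; each row shifts and turns the commanded pose from where the row before left it, along the tool's axes as they then stand; what a row does not reach is not made up. A row lasts 1/8 s, in which the tool goes at most 62.5 mm and 10.7 degrees, less where a joint would pass 70% of its speed; a pose out of reach is approached as far as the arm can. A call with a gripper value outside its range is refused whole. The fingers move at their own pace and stop on an object; "squeeze" is the grip in N (left out, the last holds). Time passes only in rows, so rows that do not move let the fingers close. It gives the time, the measured TCP pose, the force, the opening and the grip force at its end, in the units of the state.
- r.get_state(): the state, without advancing time (a new reading comes with each control period).
- r.snapshot(name): name is "side" or "top"; returns the picture (420x560x3 uint8, blue, green, red); there is no depth.
- r.get_calibration(name): a dict with "intrinsics" (3x3 intrinsics, pixels), "eye" and "rotation" of the camera in the world. Camera axes: x right, y up, looking along -z (the intrinsics and any distortion apply to the point x, -y, -z); pixel columns grow to the right and rows downward; lengths in m; the calibration is good to about 2 mm. A picture is of the moment at which its call begins. get_calibration takes no time and is no camera call.
- r.finish_job(): hands the job in; it is judged then, once.
Trained networks look in the newest picture that a camera, given by its name, has taken for a name from the list of things; names that differ only in an ending like _2 or _b are one class to them, and where a whole thing is asked for, a point or a joint stands for the part that bears it (a point fixed in the world has none). Each returns a list of dicts, best first, with "confidence" (0 to 1); they miss things now and then, are a little off and sometimes report something else, mostly with a low value. They report only what shows in the picture. A call takes as long as a camera call. They do not tell look-alikes from the thing itself.
- r.look_for(camera, target): "point" ([x, y, z] in m, in world coordinates, good to about 4 mm: the middle of the surface that is visible of it).
- r.silhouettes(camera, target): "pixels" (420x560 bool, what is visible of it).
The state is a dict: "clock": time; "q": joint angles; "qd": joint speeds; "joint_torque": joint torques, N m; "tool_pos": TCP position; "eef_rot": TCP orientation; "contact_force": force on the tool from outside, world axes, zero at the start; "moment": the same for the moment, N m; "opening": opening from 0.0 (shut) to 1.0 (fully open); "finger_force": force on a finger pad.
Only numpy, scipy, OpenCV 4.12 (cv2) and the standard library are available. Lean on these libraries where they do the work, as an engineer would, in place of code of your own. Each camera call takes 0.05 s, during which the arm holds its last target. There are 200 camera calls.

TASK

Take the T-foot stop post out of its stand, pass its foot down through the slot of the board fixture's anchor plate, press it against the spring underneath and turn it a quarter turn either way, then let the spring lift it into its cross groove so that it stays locked and upright when you let go. Feel for the slot gently, never forcing the post on the fixture or leaning on the fixture with the gripper, and leave the circuit board in the fixture where it lies.

Things in the scene. Friction and masses are not known exactly. Their poses are not given: they have to be found in the camera images.
- post: Loose stop post, steel and aluminium with a black bar grip, 90 g. Origin: centre of its T-foot's underside, z up the post. T-foot 8 (x) by 24 (y) by 6 mm high; shank 8 mm diameter to z = 23 mm; collar 34 mm diameter, z = 23 to 29; neck 10 mm diameter; bar grip above. At the start it stands in the stand, collar resting on the stand's top, foot in a slot of it.
- grip (a point): Centre of the post's bar grip, 64 mm above the foot's underside; axes as the post's. The bar is 12 mm thick (x), 40 mm long (y), 30 mm high (z = 49 to 79 mm from the underside), so it lies the same way as the foot.
- stand: Fixed grey plastic storage block, 56 (x) by 110 (y) by 32 mm high, origin at the centre of its underside. Two upright slots, 14 (x) by 30 mm (y), 26 mm deep, at y = +27 and -27 mm; the post stands in the one at y = -27 mm, the other is empty.
- fixture: Fixed grey board fixture, a hollow box 110 mm in x, y = -95 to +34 mm, deck 50 mm high. Origin on the bench under the anchor window's middle. The board's nest with fences to 76 mm height fills the end from y = -30 mm towards -y. Over the window lies the steel anchor plate, 72 (x) by 38 (y) by 5 mm, its top 55 mm above the bench, with a slot 10 (x) by 30 mm (y) in its middle.
- anchor (a point): On the fixture: middle of the anchor window, at the height of the anchor plate's top (55 mm above the bench); axes as the fixture's, y along the slot. The plate is clamped up to 9 mm off this point towards +x or -x (never y): poses do not tell how much, it must be seen or felt. It does not shift under 40 N. More than 40 N of the post or gripper on the fixture counts as forcing.
- spring_pad (a point): On the fixture, 9 mm below anchor: rest level of the spring pad under the slot (23 mm diameter, follows the plate's offset). It pushes up 4 N there, 1 N more per mm pressed, damped; hard stop 9.5 mm below this point. Ribs under the plate let the foot turn only with its underside over 5.5 mm below this point (9.5 N); press it 6 to 9 mm below (10 to 13 N).
- seat (a point): On the fixture, 11 mm below anchor: height of the foot's underside when locked. Crosswise to the slot, along the fixture's x, an 11 mm wide groove between the ribs under the plate takes the turned foot; its top (6 mm above its underside) rests against the plate from below and the spring holds it up with 6 N. The true seat shares the plate's offset along x.
- board: Loose green circuit board, 85 by 55 by 12 mm, lying in the fixture's nest, underside 68 mm and highest parts 80 mm above the bench, its near edge 29 mm from anchor towards the fixture's -y. Origin: centre of its underside.
Things that resemble listed ones, but are neither listed nor needed, are in the scene too. Leave any blue look-alike of the post alone.

How it is judged:
By the outcome, as a careful person would: the job done as asked, in the order asked, and still so for the second after the job is handed in, with the robot touching nothing.
It also fails if it takes over 72 s, if anything falls off the work surface, if the arm or the gripper's body presses on something with over 40 N, if the wrist force passes 120 N, or if a joint passes its speed limit or range.

## Working session

There is one attempt and no reset: what is moved stays moved. The work goes in short steps, Python scripts to look and compute and a tool call to move; the robot and the scene stay as the last step left them, time stands still between calls to the robot, and variables do not carry over. Pictures are saved under pics/ and viewed, at most 10 in all, crops included, and the job is handed in when it is done.

Besides the shell and the picture viewer there is one more tool, called after "Emit:" by a JSON object that holds its "op" and its "data". play_rows: Moves the arm, as the interface text tells. Its arguments: {"type":"object","properties":{"translation":{"type":"array","items":{"type":"array","items":{"type":"number"}}},"delta_rot":{"type":"array","items":{"type":"array","items":{"type":"number"}}},"grip":{"type":"array","items":{"type":"number"}},"squeeze":{"type":"number"}},"required":["translation","delta_rot","grip"]}

```bash
mkdir -p pics
python3 - <<'E'
from plant import r
import cv2
s=r.get_state();print(s['tool_pos'],s['eef_rot'],s['contact_force'],s['opening'],s['clock'])
ims=[]
for c in ['side','top']:
    im=r.snapshot(c);cv2.imwrite(f'pics/{c}0.png',im)
    k=r.get_calibration(c);print(c,k)
    for t in ['post','stand','fixture','board','grip']:
        try: print(c,t,[(d['confidence'],[round(float(v),4) for v in d['point']]) for d in r.look_for(c,t)])
        except Exception as e: print(t,e)
E
```

```text
[0.19933964 0.5918225  0.30190581] [ 1.61655849e-01  9.86846769e-01 -9.13480610e-04 -8.52294567e-05] [ 0.09247458  0.2878539  -0.89374363] 0.9985899351840015 0.0
side {'intrinsics': array([[439.76199604,   0.        , 280.50406405],
       [  0.        , 439.76199604, 211.29481481],
       [  0.        ,   0.        ,   1.        ]]), 'eye': array([ 0.55840216, -0.51607673,  0.58893259]), 'rotation': array([ 4.43874161e-01,  1.12848119e-02, -7.32629474e-04,  8.96017771e-01])}
side post [(0.95, [0.4545, 0.2977, 0.0553]), (0.55, [0.5455, 0.2541, 0.0649])]
side stand [(0.93, [0.5594, 0.2528, 0.028])]
side fixture [(0.79, [0.5129, -0.0094, 0.0483])]
side board [(0.62, [0.5092, 0.02, 0.0715])]
side grip [(0.59, [0.4521, 0.2924, 0.0545]), (0.57, [0.5409, 0.2564, 0.0621])]
top {'intrinsics': array([[481.9627427 ,   0.        , 287.77617998],
       [  0.        , 481.9627427 , 206.07719113],
       [  0.        ,   0.        ,   1.        ]]), 'eye': array([0.38040831, 0.11414542, 0.90727779]), 'rotation': array([-0.06558061,  0.05498942,  0.71065792, -0.69831273])}
top post [(0.75, [0.4502, 0.2929, 0.0705])]
top stand [(0.69, [0.5498, 0.2958, 0.0302])]
top fixture [(0.56, [0.5053, 0.0677, 0.0549])]
top board [(0.65, [0.5062, 0.0214, 0.072])]
top grip [(0.84, [0.4503, 0.2973, 0.0696]), (0.81, [0.5386, 0.2601, 0.0802])]
```

View pics/side0.png

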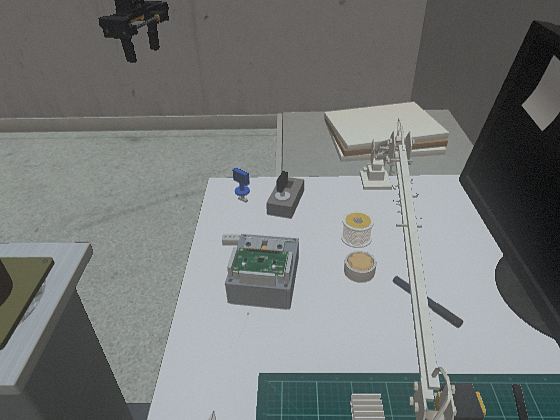

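View pics/top0.png

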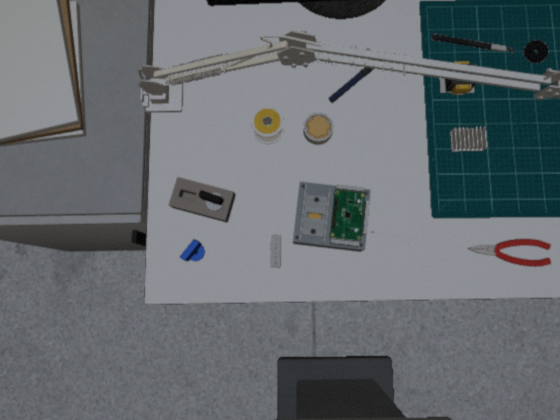

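Blue look-alike post: side (241,182), top (194,250). The true post has the black bar and stands in the grey stand: side (283,182), top (210,198). The fixture's slot shows orange at top (314,216). I'll confirm these in enlarged crops.

```bash
cat > h.py <<'E'
import numpy as np, cv2
from plant import r
from scipy.spatial.transform import Rotation as R
def cam(c):
    k=r.get_calibration(c); return np.array(k['intrinsics']),np.array(k['eye']),R.from_quat(k['rotation'])
def proj(c,p):
    K,e,q=cam(c); v=q.inv().apply(np.atleast_2d(p)-e)*[1,-1,-1]; v=v@K.T; return v[:,:2]/v[:,2:]
def ray(c,uv):
    K,e,q=cam(c); uv=np.atleast_2d(uv); v=np.c_[uv,np.ones(len(uv))]@np.linalg.inv(K).T
    v=q.apply(v*[1,-1,-1]); return e,v/np.linalg.norm(v,axis=1)[:,None]
def onz(c,uv,z):
    e,v=ray(c,uv); return e+v*((z-e[2])/v[:,2])[:,None]
def tri(uvs,uvt):
    a,u=ray('side',uvs); b,w=ray('top',uvt); u,w=u[0],w[0]
    s=np.linalg.lstsq(np.c_[u,-w],b-a,rcond=None)[0]; p,q=a+s[0]*u,b+s[1]*w
    return (p+q)/2,np.linalg.norm(p-q)
E
python3 - <<'E'
from h import *
t=cv2.imread('pics/top0.png');s=cv2.imread('pics/side0.png')
def crop(im,x,y,w,h,f): return cv2.resize(im[y:y+h,x:x+w],None,fx=f,fy=f,interpolation=cv2.INTER_CUBIC)
a=np.hstack([crop(t,165,170,75,60,5),crop(t,290,175,85,60,5)])
b=np.hstack([crop(s,225,160,80,60,5),crop(s,220,225,80,60,5)])
b=cv2.resize(b,(800,300))
cv2.imwrite('pics/crop1.png',np.vstack([a,b]))
r.snapshot('side');r.snapshot('top')
for c in ['side','top']:
    for n in ['grip','post','stand','fixture','anchor','board','spring_pad','seat']:
        try:
            for d in r.silhouettes(c,n):
                m=d['pixels'].astype(np.uint8); ys,xs=np.nonzero(m)
                if len(xs): 
                    rc=cv2.minAreaRect(np.c_[xs,ys].astype(np.float32)); print(c,n,round(d['confidence'],2),len(xs),'cen',xs.mean().round(1),ys.mean().round(1),'bb',xs.min(),xs.max(),ys.min(),ys.max(),np.round(cv2.boxPoints(rc),1).tolist())
        except Exception as e: print(c,n,e)
E
```

```text
side grip 0.66 408 cen 241.5 184.4 bb 233 249 169 202 [[232.60000610351562, 169.10000610351562], [247.60000610351562, 168.10000610351562], [249.8000030517578, 201.6999969482422], [234.8000030517578, 202.6999969482422]]
side grip 0.55 314 cen 282.0 187.8 bb 275 289 171 201 [[275.0, 171.0], [289.0, 171.0], [289.0, 201.0], [275.0, 201.0]]
side post 0.87 422 cen 240.8 183.0 bb 232 249 168 202 [[231.3000030517578, 168.1999969482422], [247.60000610351562, 167.1999969482422], [249.6999969482422, 201.8000030517578], [233.5, 202.8000030517578]]
side post 0.81 320 cen 282.0 187.6 bb 275 289 171 201 [[275.0, 171.0], [289.0, 171.0], [289.0, 201.0], [275.0, 201.0]]
side stand 0.7 900 cen 285.8 199.4 bb 266 303 177 218 [[261.70001220703125, 211.6999969482422], [280.6000061035156, 169.10000610351562], [307.70001220703125, 181.10000610351562], [288.79998779296875, 223.8000030517578]]
side fixture 0.8 3415 cen 263.0 275.3 bb 225 298 234 308 [[223.10000610351562, 302.8999938964844], [229.89999389648438, 231.6999969482422], [299.70001220703125, 238.39999389648438], [292.8999938964844, 309.5]]
side anch
[... 1997 characters left out ...]
.60000610351562], [371.1000061035156, 187.3000030517578], [364.20001220703125, 252.6999969482422]]
top board 0.94 1547 cen 347.0 215.3 bb 329 364 190 240 [[327.70001220703125, 238.0], [332.79998779296875, 189.60000610351562], [365.8999938964844, 193.0], [360.79998779296875, 241.5]]
top spring_pad 0.65 3006 cen 323.2 217.1 bb 293 369 182 251 [[291.5, 244.3000030517578], [298.70001220703125, 180.10000610351562], [370.8999938964844, 188.10000610351562], [363.70001220703125, 252.3000030517578]]
top seat 0.91 2963 cen 323.5 217.3 bb 294 369 183 250 [[291.70001220703125, 243.6999969482422], [299.70001220703125, 179.1999969482422], [371.6000061035156, 188.1999969482422], [363.5, 252.6999969482422]]
```

View pics/crop1.png

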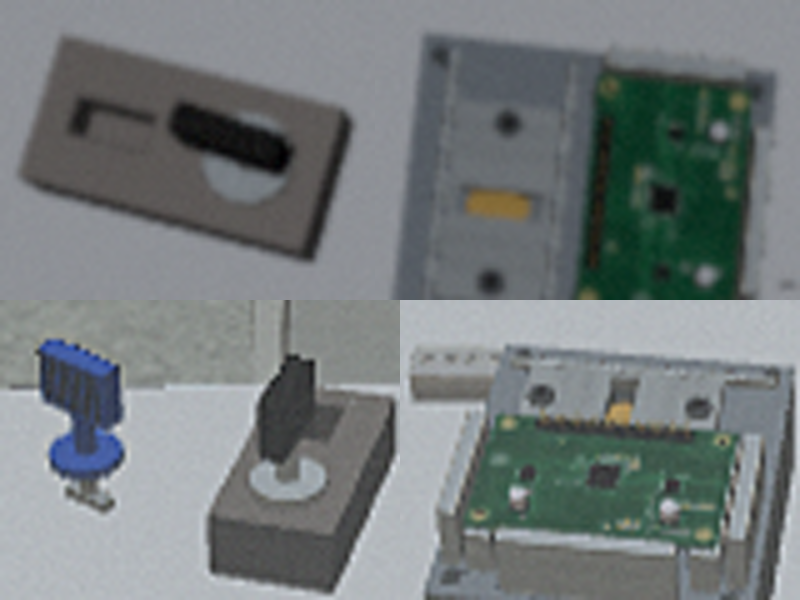

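The crop confirms it. The black-bar post is in the stand's right-hand slot and the other slot is empty. The blue one lies on the bench. The plate slot with the orange pad is at about top (314,216). Next I'll fit models to get poses.

```bash
cat >> h.py <<'E'
from scipy.optimize import minimize, least_squares
def rz(a): return np.array([[np.cos(a),-np.sin(a)],[np.sin(a),np.cos(a)]])
def box(x,y,a,sx,sy,z0,z1,cy=0,cx=0):
    q=np.array([[i*sx/2+cx,j*sy/2+cy] for i in(-1,1) for j in(-1,1)])@rz(a).T+[x,y]
    return np.vstack([np.c_[q,np.full(4,z)] for z in(z0,z1)])
def hullmask(c,pts,win,f=8):
    x0,y0,w,h=win; m=np.zeros((h*f,w*f),np.float32)
    p=(proj(c,pts)-[x0,y0]+.5)*f-.5
    cv2.fillConvexPoly(m,cv2.convexHull(np.round(p*16).astype(np.int32)),1.,shift=4)
    return cv2.GaussianBlur(cv2.resize(m,(w,h),interpolation=cv2.INTER_AREA),(0,0),.6)
def fitbar(ims,p0,wins,thr=None,zs=(.049,.079),zfree=True):
    """p0=x,y,yaw,z(underside). bar dark."""
    obs={c:np.clip((95-ims[c][w[1]:w[1]+w[3],w[0]:w[0]+w[2]].mean(2))/55,0,1) for c,w in wins.items()}
    def cost(p):
        z=p[3]; b=box(p[0],p[1],p[2],.012,.040,z+zs[0],z+zs[1])
        return sum(((hullmask(c,b,w)-obs[c])**2).sum() for c,w in wins.items())
    best=None
    for da in(-.15,0,.15):
        q=np.array(p0)+[0,0,da,0]
        sim=np.vstack([q]+[q+d for d in np.diag([.004,.004,.1,.004])])
        o=minimize(cost,q,method='Nelder-Mead',options=dict(initial_simplex=sim,xatol=1e-5,fatol=1e-3,maxiter=400))
        if best is None or o.fun<best.fun:best=o
    return best
E
python3 - <<'E'
from h import *
ims={c:cv2.imread(f'pics/{c}0.png') for c in('side','top')}
print('bar tri',tri([283.5,178],[207.5,196.5]))
def g(l,x0,y0): return (np.array(l,float)+.5)/5-.5+[x0,y0]
st=onz('top',g([(62,37),(352,110),(305,258),(22,178)],165,170),.032); print('stand',st.round(4), np.linalg.norm(np.diff(st,axis=0),axis=1))
c=st.mean(0); d=(st[0]+st[3]-st[1]-st[2])[:2]; d/=np.linalg.norm(d); print('stand c',c,'y ang',np.degrees(np.arctan2(d[1],d[0])),'slot',c[:2]-.027*d)
f=onz('top',g([(423-375,35),(598-375,60),(400-375,290)],290,175),.05);print('deck',f.round(4))
sl=onz('top',g([(467-375,187),(541-375,190),(534-375,221),(460-375,216)],290,175),.055);print('slot',sl.round(4),sl.mean(0))
x,y=st.mean(0)[:2]-.027*d; a=np.arctan2(d[1],d[0])-np.pi/2
for w in [{'top':(193,184,36,32),'side':(268,166,28,32)},{'top':(193,184,36,32)},{'side':(268,166,28,32)}]:
    o=fitbar(ims,[x,y,a,.003],w);print(list(w),o.x.round(4),np.degrees(o.x[2]),o.fun)
E
```

```text
bar tri (array([0.5450465 , 0.26614768, 0.08093016]), np.float64(0.004739910333399428))
stand [[0.5905 0.3323 0.032 ]
 [0.5605 0.2236 0.032 ]
 [0.5054 0.2408 0.032 ]
 [0.5372 0.3459 0.032 ]] [0.11275782 0.05775056 0.10988893]
stand c [0.54842506 0.28564129 0.032     ] y ang 73.88326537270869 slot [0.54092999 0.25970244]
deck [[0.5731 0.1043 0.05  ]
 [0.5626 0.041  0.05  ]
 [0.48   0.1144 0.05  ]]
slot [[0.516  0.0897 0.055 ]
 [0.5144 0.0633 0.055 ]
 [0.5033 0.0661 0.055 ]
 [0.5056 0.0925 0.055 ]] [0.50983033 0.07792555 0.055     ]
['top', 'side'] [ 0.5431  0.2621 -0.3088  0.0105] -17.693972686975354 75.49531290589313
['top'] [ 0.5431  0.2618 -0.3449  0.0055] -19.76325165377817 33.093518013804356
['side'] [ 0.5427  0.341  -0.3262 -0.0393] -18.68720605170943 22.814003219889635
```

Emit:
{"op": "play_rows", "data": {"translation": [[-0.031, -0.0145, 0.005], [-0.031, -0.0145, 0.005], [-0.031, -0.0145, 0.005], [-0.031, -0.0145, 0.005], [-0.031, -0.0145, 0.005], [-0.031, -0.0145, 0.005], [-0.031, -0.0145, 0.005], [-0.031, -0.0145, 0.005], [-0.031, -0.0145, 0.005], [-0.031, -0.0145, 0.005], [-0.031, -0.0145, 0.005], [-0.031, -0.0145, 0.005], [-0.031, -0.0145, 0.005], [-0.028, -0.0145, 0.005], [0, 0, 0], [0, 0, 0], [0, 0, 0], [0, 0, 0], [0, 0, 0], [0, 0, 0]], "delta_rot": [[0, 0, 0], [0, 0, 0], [0, 0, 0], [0, 0, 0], [0, 0, 0], [0, 0, 0], [0, 0, 0], [0, 0, 0], [0, 0, 0], [0, 0, 0], [0, 0, 0], [0, 0, 0], [0, 0, 0], [0, 0, 0], [0, 0, 10], [0, 0, 10], [0, 0, 10], [0, 0, 10], [0, 0, 10], [0, 0, 10]], "grip": [1, 1, 1, 1, 1, 1, 1, 1, 1, 1, 1, 1, 1, 1, 1, 1, 1, 1, 1, 1]}}

```text
clock: 4.0
tool_pos: [0.5432, 0.2626, 0.2328]
eef_rot: [0.636, 0.772, 0.0, -0.0]
contact_force: [0.3, -0.4, -0.5]
opening: 1.0
finger_force: 0.0
```

Emit:
{"op": "play_rows", "data": {"translation": [[0, 0, 0], [0, 0, 0], [0, 0, 0], [0, 0, 0]], "delta_rot": [[0, 0, 10], [0, 0, 10], [0, 0, 10], [0, 0, 0]], "grip": [0, 0, 0, 0]}}

```text
clock: 4.5
tool_pos: [0.5431, 0.2628, 0.2327]
eef_rot: [0.811, 0.584, 0.0, 0.0]
contact_force: [0.7, 0.3, 0.4]
opening: 0.57
finger_force: 0.0
```

```bash
cat >> h.py <<'E'
def st(goal=None,yaw=None):
    s=r.get_state(); q=R.from_quat(s['eef_rot']); M=q.as_matrix()
    print('t',round(s['clock'],2),'p',np.round(s['tool_pos'],4),'tooly',round(np.degrees(np.arctan2(M[1,1],M[0,1])),2),'z',M[:,2].round(4),'F',np.round(s['contact_force'],1),'M',np.round(s['moment'],2),'op',round(s['opening']*88,1),'ff',np.round(s['finger_force'],1),'q7',np.round(s['q'],2)[[0,6]])
    if goal is not None: print('tool delta',(M.T@(np.array(goal)-s['tool_pos'])).round(4))
    return s,M
E
python3 -c "
from h import *
st([.543,.262,.118])
cv2.imwrite('pics/top1.png',r.snapshot('top'));cv2.imwrite('pics/side1.png',r.snapshot('side'))"
```

```text
t 4.5 p [0.5431 0.2628 0.2327] tooly -18.48 z [ 2.e-04 -3.e-04 -1.e+00] F [0.7 0.3 0.4] M [-0.14  0.14  0.  ] op 50.2 ff 0.0 q7 [-0.64 -0.65]
tool delta [-0.0007  0.0002  0.1147]
```

Emit:
{"op": "play_rows", "data": {"translation": [[0, 0, 0.02], [0, 0, 0.02], [0, 0, 0.02], [0, 0, 0.02], [0, 0, 0.02], [0, 0, 0.01], [0, 0, 0.005], [0, 0, 0], [0, 0, 0], [0, 0, 0], [0, 0, 0], [0, 0, 0], [0, 0, 0]], "delta_rot": [[0, 0, 0], [0, 0, 0], [0, 0, 0], [0, 0, 0], [0, 0, 0], [0, 0, 0], [0, 0, 0], [0, 0, 0], [0, 0, 0], [0, 0, 0], [0, 0, 0], [0, 0, 0], [0, 0, 0]], "grip": [0, 0, 0, 0, 0, 0, 0, 0, -1, -1, -1, -1, -1], "squeeze": 30}}

```text
clock: 6.22
tool_pos: [0.5433, 0.2625, 0.1179]
eef_rot: [0.812, 0.583, 0.0, 0.0]
contact_force: [-0.3, -0.1, 0.7]
opening: 0.132
finger_force: 29.9
```

```bash
python3 -c "
from h import *
st([.543,.262,.118])"
```

```text
t 6.22 p [0.5433 0.2625 0.1179] tooly -18.61 z [ 5.e-04  2.e-04 -1.e+00] F [-0.3 -0.1  0.7] M [-0.08  0.05  0.07] op 11.6 ff 29.9 q7 [-0.61 -0.62]
tool delta [-0.0006 -0.0002 -0.0001]
```

Emit:
{"op": "play_rows", "data": {"translation": [[0, 0, -0.005], [0, 0, -0.015], [0, 0, -0.025], [0, 0, -0.025], [0, 0, -0.02], [0, 0, -0.01], [0, 0, 0], [0, 0, 0]], "delta_rot": [[0, 0, 0], [0, 0, 0], [0, 0, 0], [0, 0, 0], [0, 0, 0], [0, 0, 0], [0, 0, 0], [0, 0, 0]], "grip": [-1, -1, -1, -1, -1, -1, -1, -1]}}

```text
clock: 7.22
tool_pos: [0.5426, 0.2623, 0.2171]
eef_rot: [0.812, 0.584, -0.001, -0.0]
contact_force: [0.2, 0.7, -0.0]
opening: 0.13
finger_force: 29.9
```

Run:
```python
from h import *
st()
for c in('top','side'): cv2.imwrite(f'pics/{c}2.png',r.snapshot(c))
# pixel-accurate views: slot & plate 10x from top0 averaged with top1
t=np.mean([cv2.imread(f'pics/top{i}.png').astype(float) for i in (0,1,2)],0).astype(np.uint8)
s=cv2.imread('pics/side2.png')
a=cv2.resize(t[178:256,290:375],None,fx=7,fy=7,interpolation=cv2.INTER_CUBIC)
b=cv2.resize(s[150:210,255:305],(0,0),fx=4,fy=4,interpolation=cv2.INTER_CUBIC)
o=np.zeros((600,800,3),np.uint8);o[:546,:595]=a;o[:240,600:800]=b
b=cv2.resize(s[228:262,265-40:305],(200,85),interpolation=cv2.INTER_CUBIC);o[300:385,600:800]=b
cv2.imwrite('pics/crop2.png',o)
```

```text
t 7.22 p [0.5426 0.2623 0.2171] tooly -18.6 z [-1.3e-03 -5.0e-04 -1.0e+00] F [ 0.2  0.7 -0. ] M [-0.06  0.13 -0.02] op 11.4 ff 29.9 q7 [-0.64 -0.64]
```

View pics/crop2.png

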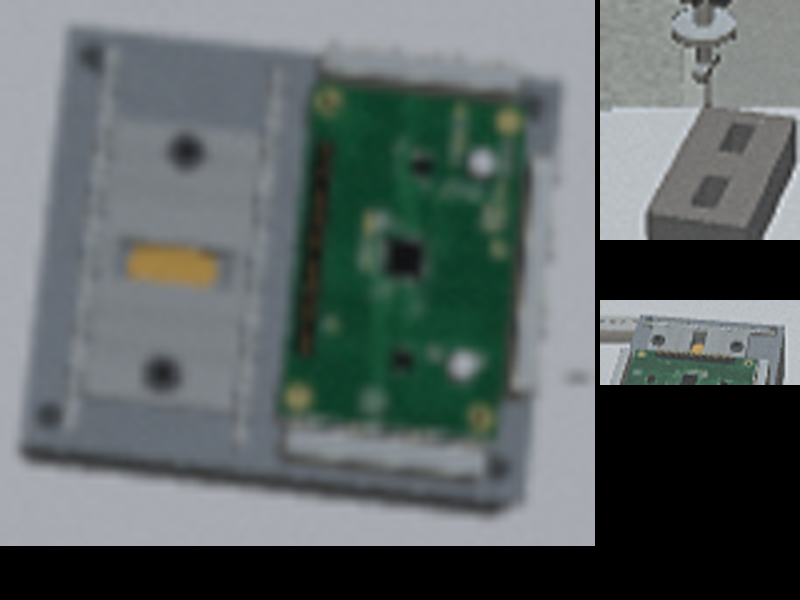

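Run:
```python
from h import *
def g(l): return (np.array(l,float)+.5)/7-.5+[290,178]
sc=onz('top',g([(186,151),(162,374)]),.055); d=sc[0]-sc[1]; print('screws',sc.round(4),np.linalg.norm(d),'x-ang',np.degrees(np.arctan2(d[1],d[0])),sc.mean(0))
dk=onz('top',g([(72,28),(25,448),(515,500),(562,75)]),.05); print('deck',dk.round(4),np.linalg.norm(np.roll(dk,-1,0)-dk,axis=1))
for i,j in((0,1),(3,2)): v=dk[i]-dk[j]; print('xang',np.degrees(np.arctan2(v[1],v[0])))
for i,j in((0,3),(1,2)): v=dk[i]-dk[j]; print('yang-90',np.degrees(np.arctan2(v[1],v[0]))-90)
sl=onz('top',g([(122,239),(234,251),(230,288),(118,280)]),.055); print('slot',sl.mean(0),np.linalg.norm(np.roll(sl,-1,0)-sl,axis=1))
# side view consistency
print('side proj of slot',proj('side',[sl.mean(0)]),'screws',proj('side',sc))
s=cv2.imread('pics/side2.png')
m=cv2.inRange(cv2.cvtColor(s,cv2.COLOR_BGR2HSV),(8,90,80),(30,255,255))[235:252,225:300]; ys,xs=np.nonzero(m);print('orange',xs.min()+225,xs.max()+225,ys.min()+235,ys.max()+235)
sv=[(225+(x-600)/200*80,228+(y-300)/85*34) for x,y in((658,340),(737,345))]
for a,b in zip(sorted(sv,key=lambda t:-t[0]),g([(186,151),(162,374)])): print('tri screw',a,tri(a,b))
```

```text
screws [[0.5391 0.0746 0.055 ]
 [0.4817 0.0822 0.055 ]] 0.057959483367745375 x-ang -7.525263205795551 [0.51040758 0.07837453 0.055     ]
deck [[ 0.5732  0.1031  0.05  ]
 [ 0.464   0.1173  0.05  ]
 [ 0.4486 -0.0066  0.05  ]
 [ 0.5582 -0.0234  0.05  ]] [0.11012521 0.12482405 0.11092536 0.12737601]
xang -7.403768060649198
xang -8.718683068839363
yang-90 -6.745052514736017
yang-90 -7.085470191780601
slot [0.50972635 0.07790582 0.055     ] [0.02874443 0.00961046 0.02860248 0.01064774]
side proj of slot [[262.65190544 247.3488301 ]] screws [[278.85672894 248.4274938 ]
 [247.3605632  245.92701759]]
orange 261 265 246 249
tri screw (279.8, 246.0) (array([0.53960346, 0.07505077, 0.05994965]), np.float64(0.0027747653797600977))
tri screw (248.2, 244.0) (array([0.48232706, 0.08256064, 0.05896599]), np.float64(0.0022801415646715706))
```

Emit:
{"op": "play_rows", "data": {"translation": [[-0.023, 0.0035, 0], [-0.023, 0.0035, 0], [-0.023, 0.0035, 0], [-0.023, 0.0035, 0], [-0.023, 0.0035, 0], [-0.023, 0.0035, 0], [-0.023, 0.0035, 0], [-0.024, 0.0035, 0], [0, 0, 0], [0, 0, 0], [0, 0, 0], [0, 0, 0]], "delta_rot": [[0, 0, 0], [0, 0, 0], [0, 0, 0], [0, 0, 0], [0, 0, 0], [0, 0, 0], [0, 0, 0], [0, 0, 0], [0, 0, -6], [0, 0, -5.3], [0, 0, 0], [0, 0, 0]], "grip": [-1, -1, -1, -1, -1, -1, -1, -1, -1, -1, -1, -1]}}

```text
clock: 8.82
tool_pos: [0.5106, 0.078, 0.2176]
eef_rot: [0.751, 0.66, -0.0, -0.0]
contact_force: [0.0, 0.5, -0.2]
opening: 0.132
finger_force: 29.9
```

Run:
```python
from h import *
s,M=st([.51,.078,.20])
for c in('top','side'): cv2.imwrite(f'pics/{c}3.png',r.snapshot(c))
s3=cv2.imread('pics/side3.png');t3=cv2.imread('pics/top3.png')
p=s['tool_pos'];P=lambda dz:[p[0],p[1],p[2]-.109+dz]
print('pred: foot',proj('side',[P(0),P(.023),P(.029),P(.049)]).round(1).tolist())
print('tool y side of slot', proj('side',[[.51,.078,.055]]))
o=np.zeros((600,800,3),np.uint8)
o[:,:500]=cv2.resize(s3[195:267,230:290],(500,600),interpolation=cv2.INTER_CUBIC)
o[:400,505:800]=cv2.resize(t3[170:270,285:359],(295,400),interpolation=cv2.INTER_CUBIC)
cv2.imwrite('pics/crop3.png',o)
```

```text
t 8.82 p [0.5106 0.078  0.2176] tooly -7.41 z [-2.e-04  1.e-04 -1.e+00] F [ 0.   0.5 -0.2] M [-0.11  0.07  0.05] op 11.6 ff 29.9 q7 [-0.29 -0.26]
tool delta [-0.     -0.0006  0.0176]
pred: foot [[261.7, 224.3], [261.1, 213.8], [260.9, 211.0], [260.4, 201.5]]
tool y side of slot [[262.80488446 247.31247899]]
```

View pics/crop3.png

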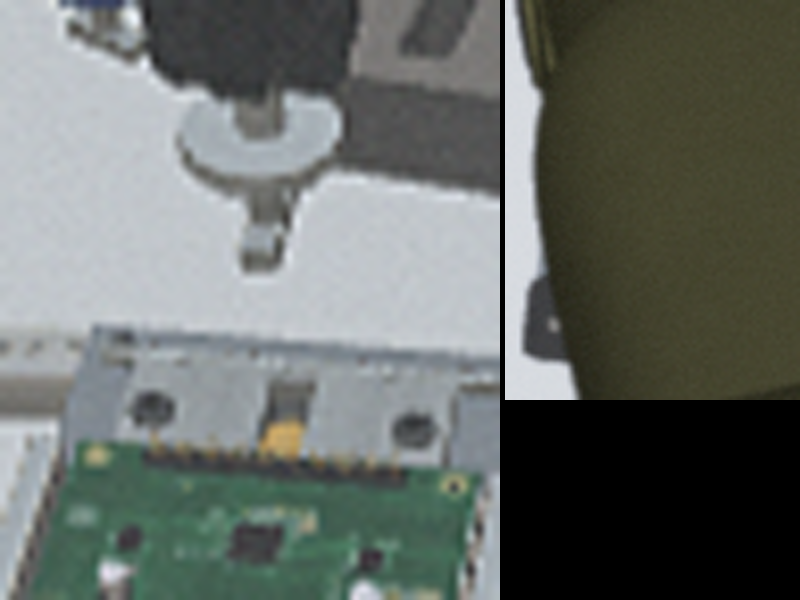

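Run:
```python
from h import *
a=np.radians(-7.4);ex=np.array([np.cos(a),np.sin(a)]);ey=np.array([-ex[1],ex[0]])
cr=lambda c,P:((proj(c,P)-[230,195]+.5)*8.333-.5).round(1).tolist()
o=np.array([.51,.078])
pt=lambda o,x,y,z:[*(o+x*ex+y*ey),z]
print('slot far corners',cr('side',[pt(o,-.005,.015,.055),pt(o,.005,.015,.055)]))
print('slot edges mid',cr('side',[pt(o,-.005,0,.055),pt(o,.005,0,.055)]))
print('slot in pad', cr('side',[pt(o,-.005,0,.050),pt(o,.005,0,.05)]))
p=np.array([.5106,.078]);z=.2176-.109
print('foot near bottom',cr('side',[pt(p,-.004,-.012,z),pt(p,.004,-.012,z),pt(p,-.004,-.012,z+.006),pt(p,.004,-.012,z+.006)]))
print('collar L/R',cr('side',[pt(p,-.017,0,z+.029),pt(p,.017,0,z+.029),pt(p,0,-.017,z+.029),pt(p,0,.017,z+.029)]))
```

```text
slot far corners [[266.2, 392.6], [310.9, 396.0]]
slot edges mid [[254.4, 437.8], [299.7, 441.4]]
slot in pad [[255.5, 454.9], [300.7, 458.4]]
foot near bottom [[239.2, 283.0], [277.5, 285.8], [237.7, 260.4], [276.1, 263.2]]
collar L/R [[179.7, 131.7], [344.0, 142.9], [247.0, 188.4], [275.8, 88.0]]
```

The side crop shows the foot at (261,226) directly over the slot at (265,241). They agree to about 1 mm, so I'll go down gently.

Emit:
{"op": "play_rows", "data": {"translation": [[0, 0.0004, 0.01], [0, 0, 0.015], [0, 0, 0.01], [0, 0, 0.008], [0, 0, 0.0046], [0, 0, 0.002], [0, 0, 0.001], [0, 0, 0.001], [0, 0, 0.001], [0, 0, 0.001], [0, 0, 0.001], [0, 0, 0]], "delta_rot": [[0, 0, 0], [0, 0, 0], [0, 0, 0], [0, 0, 0], [0, 0, 0], [0, 0, 0], [0, 0, 0], [0, 0, 0], [0, 0, 0], [0, 0, 0], [0, 0, 0], [0, 0, 0]], "grip": [-1, -1, -1, -1, -1, -1, -1, -1, -1, -1, -1, -1]}}

```text
clock: 10.42
tool_pos: [0.511, 0.0781, 0.163]
eef_rot: [0.751, 0.661, -0.0, -0.0]
contact_force: [0.3, -0.3, -1.1]
opening: 0.133
finger_force: 29.9
```

```bash
python3 -c "
from h import *
st([.511,.078,.16])"
```

```text
t 10.43 p [0.511  0.0781 0.163 ] tooly -7.31 z [-1.e-04  0.e+00 -1.e+00] F [ 0.3 -0.3 -1.1] M [-0.08  0.04 -0.03] op 11.7 ff 29.9 q7 [-0.28 -0.25]
tool delta [-0.0001  0.      0.003 ]
```

Emit:
{"op": "play_rows", "data": {"translation": [[0, 0, 0.001], [0, 0, 0.001], [0, 0, 0.001], [0, 0, 0]], "delta_rot": [[0, 0, 0], [0, 0, 0], [0, 0, 0], [0, 0, 0]], "grip": [-1, -1, -1, -1]}}

```text
clock: 10.92
tool_pos: [0.511, 0.0781, 0.16]
eef_rot: [0.751, 0.661, -0.0, -0.0]
contact_force: [0.3, -0.6, -0.9]
opening: 0.136
finger_force: 29.9
```

Emit:
{"op": "play_rows", "data": {"translation": [[0, 0, 0.001], [0, 0, 0.001], [0, 0, 0.001], [0, 0, 0.001], [0, 0, 0.001], [0, 0, 0.001], [0, 0, 0.001], [0, 0, 0]], "delta_rot": [[0, 0, 0], [0, 0, 0], [0, 0, 0], [0, 0, 0], [0, 0, 0], [0, 0, 0], [0, 0, 0], [0, 0, 0]], "grip": [-1, -1, -1, -1, -1, -1, -1, -1]}}

```text
clock: 11.92
tool_pos: [0.5111, 0.0781, 0.1533]
eef_rot: [0.751, 0.661, 0.0, 0.0]
contact_force: [-0.7, 0.7, 5.0]
opening: 0.135
finger_force: 29.9
```

```bash
python3 -c "
from h import *
st([.511,.078,.1475])"
```

```text
t 11.93 p [0.5111 0.0781 0.1533] tooly -7.31 z [ 3.e-04  2.e-04 -1.e+00] F [-0.7  0.7  5. ] M [-0.09  0.23  0.02] op 11.9 ff 29.9 q7 [-0.27 -0.25]
tool delta [-0.0001 -0.0001  0.0058]
```

The force is about 6 N, 1.7 mm into the spring, so the foot is on the pad. Now pressing to about 7.5 mm.

Emit:
{"op": "play_rows", "data": {"translation": [[0, 0, 0.001], [0, 0, 0.001], [0, 0, 0.001], [0, 0, 0.001], [0, 0, 0.001], [0, 0, 0.001], [0, 0, 0], [0, 0, 0]], "delta_rot": [[0, 0, 0], [0, 0, 0], [0, 0, 0], [0, 0, 0], [0, 0, 0], [0, 0, 0], [0, 0, 0], [0, 0, 0]], "grip": [-1, -1, -1, -1, -1, -1, -1, -1], "squeeze": 40}}

```text
clock: 12.92
tool_pos: [0.5112, 0.0781, 0.1477]
eef_rot: [0.751, 0.661, 0.0, 0.0]
contact_force: [-2.3, 0.7, 10.1]
opening: 0.134
finger_force: 39.9
```

```bash
python3 -c "
from h import *
st([.511,.078,.1475])"
```

```text
t 12.93 p [0.5112 0.0781 0.1477] tooly -7.31 z [ 7.e-04  2.e-04 -1.e+00] F [-2.3  0.7 10.1] M [-0.07  0.44  0.03] op 11.8 ff 39.9 q7 [-0.27 -0.25]
tool delta [-0.0001 -0.0002  0.0002]
```

Emit:
{"op": "play_rows", "data": {"translation": [[0, -0.0005, 0.0005], [0, 0, 0], [0, 0, 0], [0, 0, 0], [0, 0, 0], [0, 0, 0], [0, 0, 0], [0, 0, 0]], "delta_rot": [[0, 0, 0], [0, 0, 0], [0, 0, -5], [0, 0, -5], [0, 0, -5], [0, 0, -5], [0, 0, -5], [0, 0, 0]], "grip": [-1, -1, -1, -1, -1, -1, -1, -1]}}

```text
clock: 13.92
tool_pos: [0.5116, 0.0783, 0.1475]
eef_rot: [0.59, 0.808, 0.001, 0.001]
contact_force: [-1.1, -0.0, 10.0]
opening: 0.132
finger_force: 39.9
```

```bash
python3 -c "
from h import *
st([.511,.078,.1475])"
```

```text
t 13.93 p [0.5116 0.0783 0.1475] tooly 17.72 z [ 2.9e-03  8.0e-04 -1.0e+00] F [-1.1 -0.  10. ] M [-0.1   0.07  0.03] op 11.6 ff 39.9 q7 [-0.22 -0.  ]
tool delta [-0.0001 -0.0007 -0.    ]
```

Emit:
{"op": "play_rows", "data": {"translation": [[0, 0, 0], [0, 0, 0], [0, 0, 0], [0, 0, 0], [0, 0, 0], [0, 0, 0], [0, 0, 0], [0, 0, 0], [0, 0, 0], [0, 0, 0], [0, 0, 0], [0, 0, 0], [0, 0, 0], [0, 0, 0], [0, 0, 0]], "delta_rot": [[0, 0, -5], [0, 0, -5], [0, 0, -5], [0, 0, -5], [0, 0, -5], [0, 0, -5], [0, 0, -5], [0, 0, -5], [0, 0, -5], [0, 0, -5], [0, 0, -5], [0, 0, -5], [0, 0, -5], [0, 0, 0], [0, 0, 0]], "grip": [-1, -1, -1, -1, -1, -1, -1, -1, -1, -1, -1, -1, -1, -1, -1]}}

```text
clock: 15.8
tool_pos: [0.5118, 0.0787, 0.1476]
eef_rot: [0.064, 0.998, 0.001, 0.002]
contact_force: [0.0, -0.1, 10.2]
opening: 0.131
finger_force: 39.9
```

```bash
python3 -c "
from h import *
st([.5108,.078,.154])"
```

```text
t 15.8 p [0.5118 0.0787 0.1476] tooly 82.69 z [ 0.0034  0.0014 -1.    ] F [ 0.  -0.1 10.2] M [ 0.02 -0.06 -0.01] op 11.5 ff 39.9 q7 [-0.08  0.67]
tool delta [ 0.0009 -0.0008 -0.0065]
```

Emit:
{"op": "play_rows", "data": {"translation": [[0, 0, -0.001], [0, 0, -0.001], [0, 0, -0.001], [0, 0, -0.001], [0, 0, -0.001], [0, 0, 0], [0, 0, 0]], "delta_rot": [[0, 0, 0], [0, 0, 0], [0, 0, 0], [0, 0, 0], [0, 0, 0], [0, 0, 0], [0, 0, 0]], "grip": [-1, -1, -1, -1, -1, -1, -1]}}

```text
clock: 16.68
tool_pos: [0.5117, 0.0787, 0.1521]
eef_rot: [0.064, 0.998, 0.001, 0.001]
contact_force: [0.9, 0.2, 5.4]
opening: 0.135
finger_force: 39.9
```

```bash
python3 -c "
from h import *
st([.5108,.078,.153])"
```

```text
t 16.68 p [0.5117 0.0787 0.1521] tooly 82.69 z [ 0.0029  0.0013 -1.    ] F [0.9 0.2 5.4] M [ 0.04 -0.14 -0.02] op 11.9 ff 39.9 q7 [-0.07  0.67]
tool delta [ 0.0008 -0.0008 -0.0009]
```

Emit:
{"op": "play_rows", "data": {"translation": [[0, 0, -0.0005], [0, 0, -0.0005], [0, 0, -0.0005], [0, 0, 0], [0, 0, 0]], "delta_rot": [[0, 0, 0], [0, 0, 0], [0, 0, 0], [0, 0, 0], [0, 0, 0]], "grip": [-1, -1, -1, -1, -1]}}

```text
clock: 17.3
tool_pos: [0.5115, 0.0786, 0.1528]
eef_rot: [0.064, 0.998, 0.001, 0.001]
contact_force: [5.7, 0.8, -5.8]
opening: 0.131
finger_force: 40.0
```

```bash
python3 -c "
from h import *
st([.5108,.078,.153])"
```

```text
t 17.3 p [0.5115 0.0786 0.1528] tooly 82.69 z [ 0.0017  0.0013 -1.    ] F [ 5.7  0.8 -5.8] M [ 0.3  -1.23 -0.  ] op 11.5 ff 40.0 q7 [-0.07  0.67]
tool delta [ 0.0006 -0.0007 -0.0002]
```

It locks at TCP z 0.1528, which matches the seat height. I'll ease off the pull, release and retreat.

Emit:
{"op": "play_rows", "data": {"translation": [[0, 0, 0.0004], [0, 0, 0.0003], [0, 0, 0], [0, 0, 0], [0, 0, 0], [0, 0, 0], [0, 0, 0], [0, 0, 0]], "delta_rot": [[0, 0, 0], [0, 0, 0], [0, 0, 0], [0, 0, 0], [0, 0, 0], [0, 0, 0], [0, 0, 0], [0, 0, 0]], "grip": [-1, -1, -1, -0.6, -0.5, -0.4, -0.4, -0.4], "squeeze": 10}}

```text
clock: 18.3
tool_pos: [0.5104, 0.0781, 0.1524]
eef_rot: [0.064, 0.998, -0.0, -0.0]
contact_force: [-0.0, 0.5, 0.3]
opening: 0.297
finger_force: 0.0
```

Emit:
{"op": "play_rows", "data": {"translation": [[0, 0, -0.005], [0, 0, -0.01], [0, 0, -0.02], [0, 0, -0.025], [0, 0, -0.025], [0, 0, -0.025], [0.04, 0, -0.02], [0.05, 0, 0], [0.05, 0, 0], [0, 0, 0], [0, 0, 0]], "delta_rot": [[0, 0, 0], [0, 0, 0], [0, 0, 0], [0, 0, 0], [0, 0, 0], [0, 0, 0], [0, 0, 0], [0, 0, 0], [0, 0, 0], [0, 0, 0], [0, 0, 0]], "grip": [-0.4, -0.4, -0.4, -0.4, -0.4, -0.4, -0.4, -0.4, -0.4, -0.4, -0.4]}}

```text
clock: 19.68
tool_pos: [0.3727, 0.0963, 0.2831]
eef_rot: [0.064, 0.998, 0.0, 0.001]
contact_force: [-0.5, -1.1, -0.1]
opening: 0.298
finger_force: 0.0
```

Run:
```python
from h import *
s,M=st()
for c in('top','side'): cv2.imwrite(f'pics/{c}4.png',r.snapshot(c))
s3=cv2.imread('pics/side4.png');t3=cv2.imread('pics/top4.png')
print('pred side grip/collar', ((proj('side',[[.511,.078,.044+.064],[.511,.078,.044+.079],[.511,.078,.073]])-[215,200])*5).round())
o=np.zeros((600,800,3),np.uint8)
o[:550,:450]=cv2.resize(s3[200:310,215:305],(450,550),interpolation=cv2.INTER_CUBIC)
o[:400,455:800]=cv2.resize(t3[170:270,285:371],(345,400),interpolation=cv2.INTER_CUBIC)
cv2.imwrite('pics/crop4.png',o)
```

```text
t 19.68 p [0.3727 0.0963 0.2831] tooly 82.69 z [ 2.3e-03  8.0e-04 -1.0e+00] F [-0.5 -1.1 -0.1] M [ 0.06 -0.04 -0.01] op 26.2 ff 0.0 q7 [-0.07  0.62]
pred side grip/collar [[235. 123.]
 [233.  89.]
 [240. 199.]]
```

View pics/crop4.png

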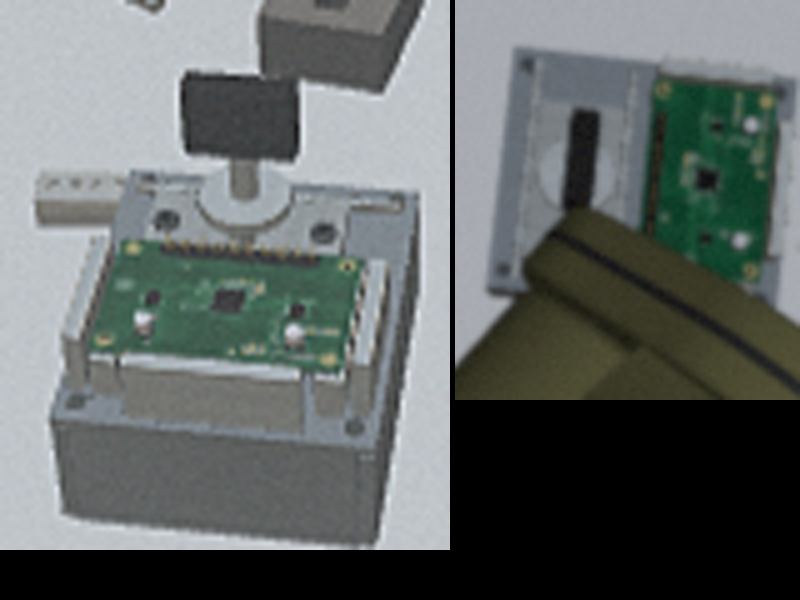

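The post stands upright, its bar crosswise to the slot at side (263,223) and at the seated height. The board hasn't moved and the gripper is clear.

```bash
python3 -c "
from plant import r
print(r.finish_job())"
```

```text
the job is handed in; nothing more can be done
None
```

The post is locked upright in the anchor plate's cross groove with the gripper clear and the board where it lay; the job was handed in at about 20 s of robot time, and no verdict came back.

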